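# Wax the nickel rivet set and put it back in the crate

## Robot

A 6-joint arm with a two-finger parallel gripper is mounted at the origin on the work surface. World frame = base frame: x ahead of the robot, y to its left, z up, the work surface at z = 0. Lengths are in mm, angles in rad, forces in N, time in s.
With the tool pointing down it reaches from about 350 to 975 mm from the base axis. Payload 4.9 kg.
Tool frame: the origin (TCP) lies midway between the tips of the shut fingers; the grasp point (between the pads) lies arm.grip_point_offset behind it (arm.grip_point_offset is the distance from the TCP to the grasp point, in mm); z points along the fingers, y is the line along which they close (so a half turn about z gives the same grasp; the last joint's range is limited). The gripper opens to 85 mm and grips with 20 to 120 N. Pads are 22 mm wide; open, the fingers measure 114 mm over their backs; the gripper's body (76 mm by 85 mm) begins 54 mm behind the grasp point. The pads swing forward as they close: fully open they stand 13 mm farther back than shut.
Start: joints at [-1.364, 0.053, 1.613, -0, 1.476, -0.119], TCP at [200.036, -592.104, 231.304] pointing down, gripper open.
Joint ranges: [-3.01, 3.01], [-1.01, 2.22], [0.06, 2.58], [-1.02, 4.17], [0.09, 2.62], [-3.14, 3.14]. Speed limits (rad/s): [2.57, 2.57, 3.14, 3.14, 3.14, 3.14].

## Interface

Orientations are given as a rotation vector (axis times angle).
In Python, from plant import arm gives the robot as it stands.
- The arm moves only by the tool move_arm, never from a script. Its argument "rows" is a list of rows, each a list of 3 entries, a list of its own where there are three numbers: the finger opening in mm, from 0 to 85.4, then the shift along the tool's x, y, z in mm, then the turn, a rotation vector about the tool's x, y, z in rad. In form: [[fingers, [tx, ty, tz], [rx, ry, rz]], ...]. A call has 1 to 20 rows; each row is the pose to reach, as a shift and turn from the pose commanded when the call began, along the tool's axes at that moment; what a row does not reach only later rows make up. A row lasts 1/12 s, in which the tool goes at most 41.7 mm and 7.16 degrees, less where a joint would pass 70% of its speed; a pose out of reach is approached as far as the arm can. A call with a gripper value outside its range is refused whole. The fingers move at their own pace and stop on an object; "force" is the grip in N (left out, the last holds). Time passes only in rows, so rows that repeat a pose let the fingers close. It gives the time, the measured TCP pose, the force, the opening and the grip force at its end, in the units of the state.
- arm.get_obs(): the state, without advancing time (a new reading comes with each control period).
- arm.snapshot(name): name is "scene" or "top" or "wrist"; returns (picture, depth): 420x560x3 uint8, red, green, blue; 420x560 float32, mm along the optical axis (not along the pixel's ray), 0 where there is no reading.
- arm.calibration(name): a dict with "camera_matrix" (3x3 intrinsics, pixels), "position" and "attitude" of the camera in the world. Camera axes: x right, y up, looking along -z (the intrinsics and any distortion apply to the point x, -y, -z); pixel columns grow to the right and rows downward; lengths in mm; the calibration is good to about 2 mm. A picture is of the moment at which its call begins: read the wrist's pose just before it. calibration takes no time and is no camera call; for the wrist camera it gives the pose at the moment of the call.
- arm.hand_in(): hands the job in; it is judged then, once.
Trained networks look in the newest picture that a camera, given by its name, has taken for a name from the list of things; names that differ only in an ending like _2 or _b are one class to them, and where a whole thing is asked for, a point or a joint stands for the part that bears it (a point fixed in the world has none). Each returns a list of dicts, best first, with "p" (0 to 1); they miss things now and then, are a little off and sometimes report something else, mostly with a low value. They report only what shows in the picture. A call takes as long as a camera call. They do not tell look-alikes from the thing itself.
- arm.look_for(camera, target): "at" ([x, y, z] in mm, in world coordinates, good to about 4 mm: the middle of the surface that is visible of it).
- arm.pinpoint(camera, target): "at" ([x, y, z] in mm, in world coordinates, good to about 4 mm: a listed point, or the origin of a listed thing).
The state is a dict: "t": time; "joints": joint angles; "joint_vel": joint speeds; "tau": joint torques, N m; "ee_pos": TCP position; "eef_rot": TCP orientation; "ft_force": force on the tool from outside, world axes, zero at the start; "torque": the same for the moment, N m; "finger_gap": opening from 0.0 (shut) to 1.0 (fully open); "gripper_force": force on a finger pad.
Only numpy, scipy, OpenCV 4.12 (cv2) and the standard library are available. Lean on these libraries where they do the work, as an engineer would, in place of code of your own. Each camera call takes 0.05 s, during which the arm holds its last target. There are 200 camera calls.

## Task

Take the nickel rivet set with the red band out of the crate, dip its head into the leaning green pot until its face sits square on the lubricant puck inside (worn down to an unknown depth, so feel for it) and press lightly for about half a second, never hard. Then stand the set upright in the crate cell with the green pad, lowering it right down before letting go. Leave the other two rivet sets standing in their cells and the loose things on the bench where they are.

Things in the scene. Friction and masses are not known exactly. Their poses are not given: they have to be found in the camera images.
- nickel_set: Bright nickel rivet set with a red band: round bar 180 mm tall, 0.3 kg, standing head down in a crate cell. Origin: centre of its flat working face (underside of the head); z runs up the bar. Head 34 mm diameter, 18 mm high, tapering to a 24 mm bar from 34 mm above the face to the top. Red band 85 to 97 mm above the face. Grip it by its top, from above.
- pot: Green enamel pot fixed leaning 35 deg from vertical, mouth up and towards the robot. Origin: centre of its underside; z: pot axis, out of the mouth. Outer diameter 72, height 100, wall 3 mm. The yellow 60 mm puck inside lies square to the axis, its top 12 to 46 mm above the origin along z (not measured); it gives on a spring (1.4 N + 0.9 N/mm) over 6 mm, then is solid.
- pot_mouth (a point): Centre of the pot's mouth, on its axis, 100 mm from the pot's underside; same axes as the pot.
- crate: Fixed plywood crate, 160 x 160 mm, 60 mm high, walls and floor 6 mm, divided by a cross of 6 mm walls into 2 x 2 cells of 71 mm; cell centres are 38.5 mm from the middle along its x and y. Origin: centre of its underside. Three cells hold one rivet set each, the fourth the green pad.
- green_pad: Green disc 60 mm in diameter, 3 mm thick, fixed on the floor of the cell where the waxed set must go. Origin: centre of its underside, z up; a set stands on its top, 3 mm above.
- brass_set: Brass rivet set, a bystander in the crate, 130 mm tall, otherwise shaped like the nickel one; origin at the centre of its face, z up.
- black_set: Black rivet set with a yellow band, a bystander in the crate, 130 mm tall, otherwise shaped like the nickel one; origin at the centre of its face, z up.
- dolly: Cast iron bucking dolly lying on the bench behind, 85 x 55 x 47 mm, a bystander; origin at the centre of its underside.
- tongs: Steel rivet tongs lying on the bench near the robot, 200 mm long, 14 mm high, a bystander; origin under the pivot, x along the tongs.
- rivet_cup: White enamel cup 80 mm wide and 50 mm high on the bench behind, a bystander; origin at the centre of its underside.
- oil_can: Red can 60 mm wide and 120 mm high at the right of the bench, a bystander; origin at the centre of its underside.
- hammer: Hammer lying at the left of the bench, a bystander; origin at the centre of its underside, x along the handle.
Things that resemble listed ones, but are neither listed nor needed, are in the scene too. What is shaped like the nickel_set but turquoise is not meant.

How it is judged (in metres and radians):
On the way, in this order (a step that is already met when the one before it is completed fails the run):
1. the nickel set is held clear above the crate (z of nickel_set in the frame of crate above 0.065 m and contact force between the fingers and nickel_set above 1 N), for 0.1 s.
2. its face presses on the puck (at least 2.5 N), square to the pot within 8 degrees and within 12 mm of the pot's axis across each way, held for 0.35 s (z of nickel_set in the frame of pot below 0.05 m and x of nickel_set in the frame of pot between -0.012 and 0.012 m and y of nickel_set in the frame of pot between -0.012 and 0.012 m and angle between the z axis of nickel_set and the z axis of pot, either way round below 0.14 rad and contact force between nickel_set and pot above 2.5 N and contact force between the fingers and nickel_set above 1 N), for 0.35 s.
3. the set is lowered onto the green pad while still held (face less than 7 mm above the pad's top) (horizontal distance between nickel_set and green_pad below 0.028 m and z of nickel_set in the frame of green_pad below 0.01 m and angle between nickel_set's own z axis and vertical below 0.15 rad and contact force between the fingers and nickel_set above 1 N), for 0.05 s.
At the end, for the whole second after the job is handed in: The nickel set stands released, at rest and upright (within 5.7 degrees) in the cell with the green pad (within 28 mm of the pad's centre, face less than 7 mm above the pad's top); the brass and black sets still stand upright within 30 mm of where they were (horizontal distance between nickel_set and green_pad below 0.028 m and z of nickel_set in the frame of green_pad below 0.01 m and angle between nickel_set's own z axis and vertical below 0.1 rad and linear speed of nickel_set below 0.02 m/s and contact force between the fingers and nickel_set below 0.05 N and angle between each of brass_set, black_set's own z axis and vertical below 0.15 rad and distance of each of brass_set, black_set from where it was at the start of the episode below 0.03 m); the robot touches nothing.
It fails at once if the nickel set is pressed on the pot or its puck with more than 25 N (contact force between nickel_set and pot above 25 N).
It fails at once if the brass or the black set is knocked over or taken away (tilt over 20 degrees or moved over 30 mm) (angle between any of brass_set, black_set's own z axis and vertical above 0.35 rad or distance of any of brass_set, black_set from where it was at the start of the episode above 0.03 m).
It fails at once if a loose thing on the bench (dolly, tongs, cup, can, hammer) is moved by more than 30 mm (distance of any of dolly, tongs, rivet_cup, oil_can, hammer from where it was at the start of the episode above 0.03 m).
It also fails if it takes over 51 s, if anything falls off the work surface, if the arm or the gripper's body presses on something with over 40 N, if the wrist force passes 120 N, or if a joint passes its speed limit or range.

## Working session

There is one attempt and no reset: what is moved stays moved. The work goes in short steps, Python scripts to look and compute and a tool call to move; the robot and the scene stay as the last step left them, time stands still between calls to the robot, and variables do not carry over. Pictures are saved under pics/ and viewed, at most 10 in all, crops included, and the job is handed in when it is done.

Besides the shell and the picture viewer there is one more tool, called after ">>>" as name(argument=value, ...), one argument or row to a line, values as JSON. move_arm: Moves the arm, as the interface text tells. Its arguments: {"type":"object","properties":{"rows":{"type":"array","items":{"type":"array"}},"force":{"type":"number"}},"required":["rows"]}

```bash
ls; mkdir -p pics; cat > h.py <<'E'
import numpy as np, cv2
from scipy.spatial.transform import Rotation as R
from plant import arm
def save(name,fn):
    p,d=arm.snapshot(name); cv2.imwrite('pics/'+fn,p[:,:,::-1]); return p,d
def world(cal,d,u,v):
    K=np.array(cal['camera_matrix']); z=d
    c=np.array([(u-K[0,2])/K[0,0]*z,-(v-K[1,2])/K[1,1]*z,-z])
    return rot(cal['attitude'])@c+np.array(cal['position'])
def rot(a):
    a=np.array(a); return a if a.shape==(3,3) else R.from_rotvec(a).as_matrix() if a.shape==(3,) else R.from_quat(a).as_matrix()
E
python3 - <<'E'
from h import *
print(arm.get_obs()); print(arm.grip_point_offset)
np.set_printoptions(precision=3,suppress=True)
for c in ['scene','top']:
    p,d=save(c,c+'1.png'); cal=arm.calibration(c); print(c,cal)
    for t in ['nickel_set','pot','pot_mouth','crate','green_pad','brass_set','black_set']:
        for f in ('look_for','pinpoint'):
            print(t,f,[(np.round(r['at'],1).tolist(),round(r['p'],2)) for r in getattr(arm,f)(c,t)[:4]])
E
```

```text
pics
{'t': 0.0, 'joints': array([-1.36401161e+00,  5.33804503e-02,  1.61428175e+00,  6.56427732e-06,
        1.47597872e+00, -1.18994146e-01]), 'joint_vel': array([ 0.00063951, -0.00093216, -0.00046201,  0.0005793 ,  0.00059109,
       -0.00162126]), 'tau': array([ 1.56382477e-03, -3.93680656e+01, -3.70173240e+01, -1.27363428e-04,
        7.14629365e-03, -1.22418694e-06]), 'ee_pos': array([ 199.90832656, -591.52112269,  230.05569489]), 'eef_rot': array([-3.09798750e+00, -5.09139413e-01,  1.30845272e-04]), 'ft_force': array([-0.20239957,  0.60560698, -0.08942176]), 'torque': array([-0.00809329, -0.02267013, -0.04557094]), 'gripper_force': 0.0, 'finger_gap': 1.000901272759307}
18.700000000000003
scene {'camera_matrix': array([[507.918,   0.   , 280.806],
       [  0.   , 507.918, 208.192],
       [  0.   ,   0.   ,   1.   ]]), 'position': array([1088.183, 1027.482, 1329.447]), 'attitude': array([0.237, 0.99 , 2.529])}
nickel_set look_for [([430.5, 237.1, 94.7], 0.72), ([417.7, 173.3, 89.9], 0.68), ([529.3, 187.7, 111.2], 0.65)]
nickel_set pinpoint [([520.6, 177.9, 9.6], 0.67), ([422.4,
[... 1203 characters left out ...]
, 98.7], 0.64)]
pot pinpoint [([630.0, -195.3, 55.2], 0.81)]
pot_mouth look_for [([603.8, -176.3, 101.2], 0.68), ([504.5, 545.4, 17.2], 0.4)]
pot_mouth pinpoint [([580.6, -162.8, 138.9], 0.69)]
crate look_for [([568.0, 151.5, 5.6], 0.9), ([517.8, 169.2, 133.4], 0.35)]
crate pinpoint [([563.1, 143.2, -1.1], 0.89)]
green_pad look_for [([523.5, 95.5, 8.2], 0.51), ([797.1, -68.0, 34.2], 0.42)]
green_pad pinpoint [([522.6, 94.5, 6.7], 0.76), ([560.9, 143.2, -1.2], 0.48)]
brass_set look_for []
brass_set pinpoint [([815.0, 44.5, -2.3], 0.63), ([604.3, 110.0, 10.0], 0.59), ([521.6, 516.4, -4.4], 0.39)]
black_set look_for [([587.2, 185.1, 99.3], 0.59)]
black_set pinpoint [([591.6, 187.4, 5.3], 0.49)]
```

View pictures.

View pics/scene1.png

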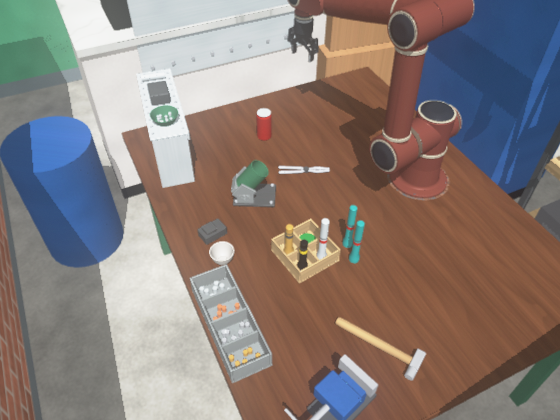

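View pics/top1.png

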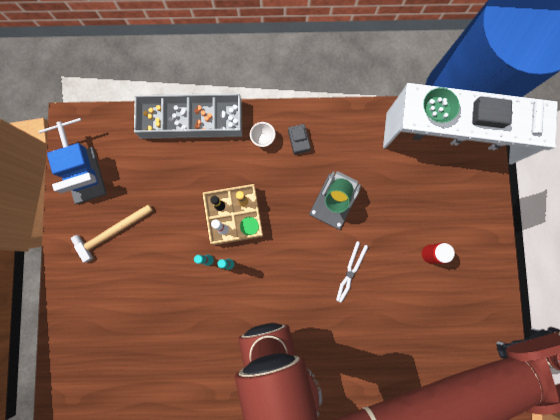

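```bash
cat > m.py <<'E'
from h import *
from scipy.optimize import least_squares
np.set_printoptions(precision=3,suppress=True)
def cloud(c):
    p,d=arm.snapshot(c); cal=arm.calibration(c); K=cal['camera_matrix']
    v,u=np.mgrid[:420,:560]; 
    P=np.stack([(u-K[0,2])/K[0,0]*d,-(v-K[1,2])/K[1,1]*d,-d],-1)@rot(cal['attitude']).T+cal['position']
    h=cv2.cvtColor(p,cv2.COLOR_RGB2HSV).astype(int); ok=d>0
    return p,P,h,ok
E
python3 - <<'E'
from m import *
print([x for x in dir(arm) if x[0]!='_'], arm.get_obs()['t'])
pts=[]
for c in ['scene','top']:
    p,P,h,ok=cloud(c)
    near=lambda x,y,r: ok&(np.hypot(P[...,0]-x,P[...,1]-y)<r)
    # nickel: slices
    for zl,zh in [(60,100),(110,150),(150,178),(178,200)]:
        m=near(522,177,30)&(P[...,2]>zl)&(P[...,2]<zh)
        q=P[m]; print(c,'nickel',zl,len(q), q.mean(0) if len(q) else '', q.max(0) if len(q) else '',q.min(0) if len(q) else '')
    m=near(523,95,40)&(h[...,0]>45)&(h[...,0]<80)&(h[...,1]>120)&(P[...,2]<30); q=P[m]; print(c,'pad',len(q),q.mean(0),q.min(0),q.max(0))
    # crate rim
    m=near(560,145,130)&(P[...,2]>54)&(P[...,2]<66)&(abs(h[...,0]-20)<10); q=P[m].astype(np.float32)
    r=cv2.minAreaRect(q[:,:2]); print(c,'crate',len(q),r,np.median(q[:,2]))
    # pot
    m=near(605,-178,75)&(h[...,0]>50)&(h[...,0]<95)&(h[...,1]>60)&(P[...,2]>20); q=P[m]; print(c,'pot',len(q),q.min(0),q.max(0))
    np.save(f'pot_{c}.npy',q)
    m=near(605,-178,75)&(h[...,0]>20)&(h[...,0]<35)&(h[...,1]>120)&(P[...,2]>20); q=P[m]; print(c,'puck',len(q),q.mean(0) if len(q) else ''); np.save(f'puck_{c}.npy',q)
    crop=p[140:240,290:390] if c=='top' else p[140:220,210:290]
    cv2.imwrite(f'pics/pot_{c}.png',cv2.resize(crop[:,:,::-1],None,fx=5,fy=5,interpolation=cv2.INTER_CUBIC))
def fit(q,x0):
    def res(x,full=False):
        b=x[:3]; a=np.array([np.sin(x[3])*np.cos(x[4]),np.sin(x[3])*np.sin(x[4]),np.cos(x[3])])
        w=q-b; s=w@a; r=np.linalg.norm(w-np.outer(s,a),axis=1)
        e=np.minimum(abs(r-36),abs(r-33)); e=np.where(s>98,np.abs(s-100)+np.maximum(0,abs(r-34.5)-1.5),e)
        return np.r_[e]
    return least_squares(res,x0,loss='soft_l1',f_scale=2)
for c in ['scene','top']:
    q=np.load(f'pot_{c}.npy')
    s=fit(q,[631,-195,55,.611,2.61]); x=s.x; print(c,x[:3],np.degrees(x[3:]),s.cost/len(q))
    a=np.array([np.sin(x[3])*np.cos(x[4]),np.sin(x[3])*np.sin(x[4]),np.cos(x[3])]); t=(q-x[:3])@a; print('mouth',x[:3]+100*a,'s range',np.percentile(t,[0,2,50,98,100]))
E
```

```text
['MotionError', 'calibration', 'get_obs', 'grip_point_offset', 'hand_in', 'look_for', 'pinpoint', 'snapshot'] 1.5
scene nickel 60 57 [525.759 185.036  79.214] [534.366 192.431  98.152] [510.805 173.449  60.266]
scene nickel 110 61 [525.931 185.153 130.645] [534.391 191.765 149.936] [511.025 172.037 110.338]
scene nickel 150 46 [526.016 185.074 163.462] [534.021 191.748 177.41 ] [510.939 175.239 150.299]
scene nickel 178 47 [522.797 180.374 184.077] [533.516 192.286 191.886] [511.12  167.571 178.169]
scene pad 72 [521.954  83.696   7.115] [499.294  62.688   0.06 ] [544.412 104.728  13.422]Traceback (most recent call last):
  File "<stdin>", line 14, in <module>
cv2.error: OpenCV(4.12.0) /io/opencv/modules/imgproc/src/convhull.cpp:143: error: (-215:Assertion failed) total >= 0 && (depth == CV_32F || depth == CV_32S) in function 'convexHull'
```

```bash
python3 - <<'E'
from m import *
for c in ['scene','top']:
    p,P,h,ok=cloud(c)
    near=lambda x,y,r: ok&(np.hypot(P[...,0]-x,P[...,1]-y)<r)
    if c=='top':
      for zl,zh in [(150,178),(178,200)]:
        m=near(522,177,30)&(P[...,2]>zl)&(P[...,2]<zh)
        q=P[m]; print(c,'nickel',zl,len(q), *([q.mean(0),q.max(0),q.min(0)] if len(q) else ''))
      m=near(523,95,40)&(h[...,0]>45)&(h[...,0]<80)&(h[...,1]>120)&(P[...,2]<30); q=P[m]; print(c,'pad',len(q),q.mean(0),q.min(0),q.max(0))
    m=near(560,145,120)&(P[...,2]>54)&(P[...,2]<66)&(abs(h[...,0]-20)<12); q=P[m]
    print(c,'crate',len(q),cv2.minAreaRect(np.ascontiguousarray(q[:,:2],dtype=np.float32)) if len(q) else np.median(h[near(560,145,60)],0),np.median(q[:,2]))
    m=near(605,-178,75)&(h[...,0]>50)&(h[...,0]<95)&(h[...,1]>60)&(P[...,2]>20); q=P[m]; print(c,'pot',len(q),q.min(0),q.max(0))
    np.save(f'pot_{c}.npy',q)
    m=near(605,-178,75)&(h[...,0]>20)&(h[...,0]<35)&(h[...,1]>120)&(P[...,2]>20); q=P[m]; print(c,'puck',len(q),q.mean(0) if len(q) else ''); np.save(f'puck_{c}.npy',q)
    crop=p[150:230,300:380] if c=='top' else p[140:220,210:290]
    cv2.imwrite(f'pics/pot_{c}.png',cv2.resize(crop[:,:,::-1],None,fx=5,fy=5,interpolation=cv2.INTER_CUBIC))
ax=lambda x: np.array([np.sin(x[3])*np.cos(x[4]),np.sin(x[3])*np.sin(x[4]),np.cos(x[3])])
def fit(q,x0):
    def res(x):
        w=q-x[:3]; s=w@ax(x); r=np.linalg.norm(w-np.outer(s,ax(x)),axis=1)
        return np.r_[np.minimum(abs(r-36),abs(r-33)),np.maximum(0,s-100)]
    return least_squares(res,x0,loss='soft_l1',f_scale=2)
Q=[np.load(f'pot_{c}.npy') for c in ['scene','top']]
for q in Q+[np.vstack(Q)]:
    s=fit(q,[631,-195,55,.611,2.61]); x=s.x; print(x[:3],np.degrees(x[3:]),s.cost/len(q))
    t=(q-x[:3])@ax(x); print('mouth',x[:3]+100*ax(x),'s pct',np.percentile(t,[0,2,50,98,100]))
    for c in ['scene','top']:
        k=np.load(f'puck_{c}.npy'); print('puck s',len(k),np.percentile((k-x[:3])@ax(x),[10,50,90]) if len(k) else '')
E
```

```text
scene crate 340 ((564.7778930664062, 145.53700256347656), (164.98501586914062, 164.22921752929688), 7.88602352142334) 58.30634544358975
scene pot 500 [ 555.587 -211.029   74.664] [ 662.62  -131.31   160.456]
scene puck 0 
top nickel 150 13 [513.075 171.429 165.745] [524.882 182.095 176.632] [506.12  166.22  152.781]
top nickel 178 60 [517.955 177.953 186.734] [530.182 189.96  193.514] [507.463 167.396 178.557]
top pad 251 [525.695  95.547  10.424] [499.132  67.336   1.787] [553.52  120.985  19.173]
top crate 495 ((561.103271484375, 145.17169189453125), (160.600830078125, 160.00302124023438), 8.391194343566895) 59.78693814091639
top pot 561 [ 548.839 -224.908   20.676] [ 655.618 -132.8    162.789]
top puck 133 [ 604.748 -182.15    71.238]
[ 631.198 -190.95    60.675] [ 34.857 151.53 ] 1.264530690555668
mouth [ 580.957 -163.705  142.733] s pct [ -0.98   6.14  65.44  93.53 100.  ]
puck s 0 
puck s 133 [20.227 24.593 28.17 ]
[ 627.963 -191.046   60.753] [ 34.319 151.801] 0.5443955232838631
mouth [ 578.274 -164.404  143.343] s pct [ -5.125   6.119  61.092  97.344 100.   ]
puck s 0 
puck s 133 [18.543 22.742 26.476]
[ 630.118 -189.866   61.868] [ 34.516 152.354] 0.9291621175265732
mouth [ 579.923 -163.574  144.265] s pct [ -4.826   5.287  62.205  96.151 100.   ]
puck s 0 
puck s 133 [18.412 22.653 26.394]
```

View pics/pot_top.png

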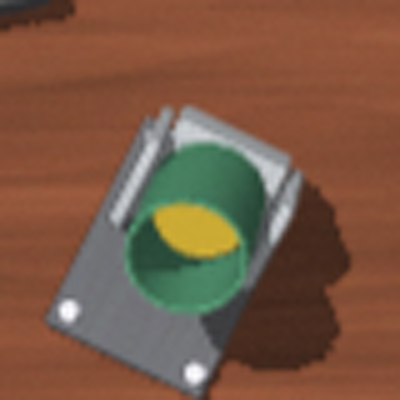

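```bash
cat >> h.py <<'E'
def frame(z,az):
    "tool rotation with z along z and y toward azimuth az (deg), projected"
    z=np.array(z,float)/np.linalg.norm(z); y=np.array([np.cos(np.radians(az)),np.sin(np.radians(az)),0]); y-=z*(y@z); y/=np.linalg.norm(y)
    return np.column_stack([np.cross(y,z),y,z])
def delta(p,Rt,o=None,p0=None,R0=None):
    o=o or arm.get_obs(); 
    R0=R.from_rotvec(o['eef_rot']).as_matrix() if R0 is None else R0; p0=o['ee_pos'] if p0 is None else p0
    print('t',o['t'],'shift',np.round(R0.T@(np.array(p)-p0),1).tolist(),'turn',np.round(R.from_matrix(R0.T@Rt).as_rotvec(),3).tolist())
def axis(tilt=35,az=151.5):
    t,a=np.radians([tilt,az]); return np.array([np.sin(t)*np.cos(a),np.sin(t)*np.sin(a),np.cos(t)])
E
python3 - <<'E'
from h import *
o=arm.get_obs(); cal=arm.calibration('wrist'); R0=R.from_rotvec(o['eef_rot']).as_matrix()
print('cam in tool',R0.T@(cal['position']-o['ee_pos']),'look',R0.T@rot(cal['attitude'])@[0,0,-1]); print(cal['camera_matrix'])
a=axis(); m=np.array([580.5,-165,141]); delta(m+200*a,frame(-a,-28.5)); print(m+200*a)
E
```

```text
cam in tool [ 8.36306475e+01  1.28479003e-01 -1.42892960e+02] look [-3.24189646e-01 -8.65020712e-04  9.45991715e-01]
[[371.09940839   0.         279.61466207]
 [  0.         371.09940839 209.07278378]
 [  0.           0.           1.        ]]
t 1.65 shift [419.2, -367.0, -73.5] turn [-0.582, 0.228, -0.724]
[ 479.68624246 -110.26259574  304.83040886]
```

>>> move_arm(
  rows=[
    [85, [439, -346, -32], [-0.582, 0.228, -0.724]],
    [85, [439, -346, -32], [-0.582, 0.228, -0.724]],
    [85, [439, -346, -32], [-0.582, 0.228, -0.724]],
    [85, [439, -346, -32], [-0.582, 0.228, -0.724]],
    [85, [439, -346, -32], [-0.582, 0.228, -0.724]],
    [85, [439, -346, -32], [-0.582, 0.228, -0.724]],
    [85, [439, -346, -32], [-0.582, 0.228, -0.724]],
    [85, [439, -346, -32], [-0.582, 0.228, -0.724]],
    [85, [439, -346, -32], [-0.582, 0.228, -0.724]],
    [85, [439, -346, -32], [-0.582, 0.228, -0.724]],
    [85, [439, -346, -32], [-0.582, 0.228, -0.724]],
    [85, [439, -346, -32], [-0.582, 0.228, -0.724]],
    [85, [439, -346, -32], [-0.582, 0.228, -0.724]],
    [85, [439, -346, -32], [-0.582, 0.228, -0.724]],
    [85, [439, -346, -32], [-0.582, 0.228, -0.724]],
    [85, [439, -346, -32], [-0.582, 0.228, -0.724]],
    [85, [439, -346, -32], [-0.582, 0.228, -0.724]],
    [85, [439, -346, -32], [-0.582, 0.228, -0.724]],
  ],
)

```text
t: 3.15
ee_pos: [504.6, -124.9, 263.1]
eef_rot: [2.223, 1.32, 0.415]
ft_force: [0.4, 0.4, -0.5]
finger_gap: 0.994
gripper_force: 0.0
```

```bash
python3 - <<'E'
from m import *
o=arm.get_obs(); R0=R.from_rotvec(o['eef_rot']).as_matrix(); print('joints',o['joints'])
p,P,h,ok=cloud('wrist'); cv2.imwrite('pics/w1.png',p[:,:,::-1])
for t in ['pot','pot_mouth']:
    print(t,[(np.round(r['at'],1).tolist(),round(r['p'],2)) for r in arm.pinpoint('wrist',t)[:3]])
near=ok&(np.linalg.norm(P-[605,-178,100],axis=-1)<95)
g=near&(h[...,0]>50)&(h[...,0]<95)&(h[...,1]>60)&(P[...,2]>40); q=P[g]
y=near&(h[...,0]>18)&(h[...,0]<38)&(h[...,1]>110)&(P[...,2]>40); k=P[y]
print(len(q),len(k))
c=np.median(k,0); u,s,vt=np.linalg.svd(k[np.linalg.norm(k-c,axis=1)<25]-c); n=vt[2]*np.sign(vt[2][2]); print('puck c',c,k.mean(0),'n tilt/az',np.degrees([np.arccos(n[2]),np.arctan2(n[1],n[0])]))
ax=lambda x: axis(np.degrees(x[3]),np.degrees(x[4]))
def res(x):
    w=q-x[:3]; s=w@ax(x); r=np.linalg.norm(w-np.outer(s,ax(x)),axis=1)
    return np.minimum(abs(r-36),abs(r-33))
def show(x):
    a=ax(x); t=(q-x[:3])@a; r=np.linalg.norm(q-x[:3]-np.outer(t,a),axis=1)
    print('at mouth plane',x[:3],np.degrees(x[3:]),'s',np.percentile(t,[1,50,95,99]),'r',np.percentile(r,[5,50,95]),'puck s',np.percentile((k-x[:3])@a,[10,50,90]))
s=least_squares(lambda z: np.r_[res(np.r_[z[:2],141,z[2:]])],[580.5,-165,.611,2.64],loss='soft_l1'); show(np.r_[s.x[:2],141,s.x[2:]])
s=least_squares(lambda z: np.r_[res(np.r_[z[:2],141,np.radians(35),z[2]])],[580.5,-165,2.64],loss='soft_l1'); x=np.r_[s.x[:2],141,np.radians(35),s.x[2]]; show(x)
np.save('q.npy',q);np.save('k.npy',k)
# target nickel
G=arm.grip_point_offset
N=np.array([520.5,179.,0]); az=np.degrees(np.arctan2(N[1],N[0])); Rd=frame([0,0,-1],az)
delta([N[0],N[1],290],Rd,o); print(az)
E
```

```text
joints [-0.335 -0.63   2.192 -0.114  0.978  0.199]
pot [([630.6, -193.8, 57.2], 0.89)]
pot_mouth [([579.8, -165.5, 137.6], 0.93)]
3640 2200
puck c [ 613.105 -189.677   79.074] [ 613.428 -189.646   79.216] n tilt/az [ 34.977 152.091]
at mouth plane [ 578.544 -163.532  141.   ] [ 34.828 152.353] s [-87.623 -28.185  -3.207  -2.489] r [32.231 34.812 36.349] puck s [-76.335 -75.367 -74.439]
at mouth plane [ 578.424 -163.473  141.   ] [ 35.    152.353] s [-87.648 -28.237  -3.287  -2.533] r [32.232 34.794 36.348] puck s [-76.408 -75.454 -74.51 ]
t 3.15 shift [274.4, -92.3, -97.6] turn [0.575, 0.254, -0.804]
18.97809851709983
```

View pics/w1.png

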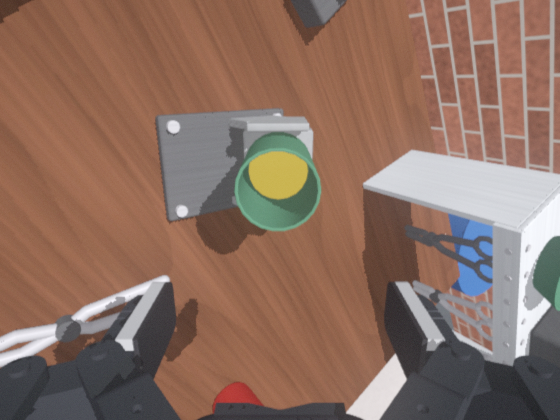

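>>> move_arm(
  rows=[
    [85, [274, -92, -98], [0.575, 0.254, -0.804]],
    [85, [274, -92, -98], [0.575, 0.254, -0.804]],
    [85, [274, -92, -98], [0.575, 0.254, -0.804]],
    [85, [274, -92, -98], [0.575, 0.254, -0.804]],
    [85, [274, -92, -98], [0.575, 0.254, -0.804]],
    [85, [274, -92, -98], [0.575, 0.254, -0.804]],
    [85, [274, -92, -98], [0.575, 0.254, -0.804]],
    [85, [274, -92, -98], [0.575, 0.254, -0.804]],
    [85, [274, -92, -98], [0.575, 0.254, -0.804]],
    [85, [274, -92, -98], [0.575, 0.254, -0.804]],
    [85, [274, -92, -98], [0.575, 0.254, -0.804]],
    [85, [274, -92, -98], [0.575, 0.254, -0.804]],
    [85, [274, -92, -98], [0.575, 0.254, -0.804]],
    [85, [274, -92, -98], [0.575, 0.254, -0.804]],
  ],
)

```text
t: 4.47
ee_pos: [519.9, 178.9, 290.9]
eef_rot: [1.824, 2.557, 0.001]
ft_force: [0.1, -0.9, 0.2]
finger_gap: 0.992
gripper_force: 0.0
```

```bash
python3 - <<'E'
from m import *
o=arm.get_obs(); print(o['t'],o['ee_pos'],o['joints'])
p,P,h,ok=cloud('wrist'); cv2.imwrite('pics/w2.png',p[:,:,::-1])
for t in ['nickel_set','green_pad','brass_set','black_set','crate']:
    print(t,[(np.round(r['at'],1).tolist(),round(r['p'],2)) for r in arm.pinpoint('wrist',t)[:3]])
near=lambda x,y,r: ok&(np.hypot(P[...,0]-x,P[...,1]-y)<r)
def circ(q,r):
    s=least_squares(lambda c: np.hypot(*(q-c).T)-r, q.mean(0)); return s.x
for zl,zh in [(60,100),(110,150),(150,176),(180,195)]:
    q=P[near(520,179,32)&(P[...,2]>zl)&(P[...,2]<zh)]
    if len(q): 
        print('nickel',zl,len(q),q.mean(0),q.min(0),q.max(0)); 
        if zl<180: print('  axis fit r12',least_squares(lambda c: np.hypot(*(q[:,:2]-c).T)-12,[520.5,179],loss='soft_l1').x)
q=P[near(523,95,45)&(h[...,0]>45)&(h[...,0]<80)&(h[...,1]>120)&(P[...,2]<25)]; print('pad',len(q),np.median(q,0),q.min(0),q.max(0), cv2.minEnclosingCircle(np.ascontiguousarray(q[:,:2],dtype=np.float32)))
q=P[near(561,145,120)&(P[...,2]>54)&(P[...,2]<66)]; print('crate',len(q),cv2.minAreaRect(np.ascontiguousarray(q[:,:2],dtype=np.float32)),np.median(q[:,2]))
E
```

```text
4.4667 [519.88 178.87 290.91] [ 0.196 -0.156  1.716 -0.     1.581 -0.136]
nickel_set [([514.1, 174.6, 2.8], 0.93), ([405.3, 163.4, 0.3], 0.9), ([423.2, 224.7, -1.1], 0.78)]
green_pad [([526.3, 91.8, 3.3], 0.96)]
brass_set [([603.9, 113.8, 7.9], 0.64), ([810.3, 38.0, 1.8], 0.43)]
black_set [([593.5, 185.5, 7.8], 0.57)]
crate [([554.7, 143.4, -2.3], 0.95)]
nickel 60 172 [514.451 186.523  80.263] [505.02  176.909  60.335] [527.61  189.635  99.876]
  axis fit r12 [517.279 177.044]
nickel 110 311 [514.546 186.084 130.171] [505.13  172.001 111.088] [527.971 189.512 149.858]
  axis fit r12 [517.367 176.934]
nickel 150 262 [514.534 186.22  163.723] [505.367 176.835 150.108] [528.028 189.112 175.928]
  axis fit r12 [517.427 176.894]
nickel 180 878 [517.051 178.297 185.789] [505.401 165.405 180.042] [529.071 189.369 187.994]
  return _methods._mean(a, axis=axis, dtype=dtype,
  ret = um.true_divide(
Traceback (most recent call last):
ValueError: zero-size array to reduction operation minimum which has no identity
```

View pics/w2.png

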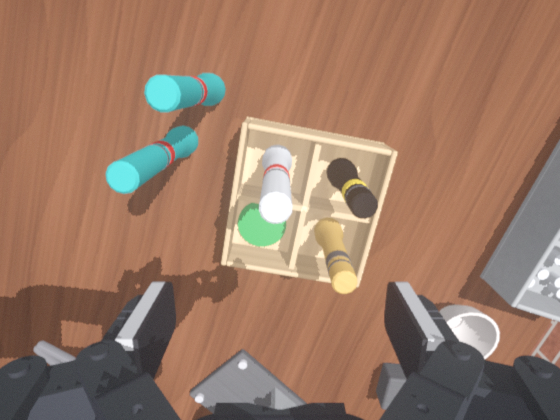

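```bash
python3 - <<'E'
from m import *
p,P,h,ok=cloud('wrist')
near=lambda x,y,r: ok&(np.hypot(P[...,0]-x,P[...,1]-y)<r)
print(h[228,262],P[228,262],h[235,255])
q=P[near(524,94,45)&(h[...,0]>45)&(h[...,0]<80)&(h[...,1]>120)&(P[...,2]<30)]; print('pad',len(q),np.median(q,0) if len(q) else '')
if len(q): print(q.min(0),q.max(0),cv2.minEnclosingCircle(np.ascontiguousarray(q[:,:2],dtype=np.float32)))
q=P[near(558,142,125)&(P[...,2]>54)&(P[...,2]<66)&(h[...,1]<200)]; print('crate',len(q),cv2.minAreaRect(np.ascontiguousarray(q[:,:2],dtype=np.float32)),np.percentile(q[:,2],[5,50,95]))
E
```

```text
[ 66 102 220] [527.953  91.555   9.103] [ 67 100 221]
pad 0 
crate 3586 ((560.3621826171875, 143.63165283203125), (160.31600952148438, 160.31968688964844), 8.507906913757324) [55.408 59.713 61.488]
```

>>> move_arm(
  rows=[
    [75, [-0.7, -2.3, 40], [0, 0, 0]],
    [75, [-0.7, -2.3, 70], [0, 0, 0]],
    [75, [-0.7, -2.3, 100], [0, 0, 0]],
    [75, [-0.7, -2.3, 120], [0, 0, 0]],
    [75, [-0.7, -2.3, 135], [0, 0, 0]],
    [75, [-0.7, -2.3, 144], [0, 0, 0]],
    [75, [-0.7, -2.3, 144], [0, 0, 0]],
    [40, [-0.7, -2.3, 144], [0, 0, 0]],
    [30, [-0.7, -2.3, 144], [0, 0, 0]],
    [10, [-0.7, -2.3, 144], [0, 0, 0]],
    [10, [-0.7, -2.3, 144], [0, 0, 0]],
    [10, [-0.7, -2.3, 144], [0, 0, 0]],
    [10, [-0.7, -2.3, 144], [0, 0, 0]],
    [10, [-0.7, -2.3, 144], [0, 0, 0]],
  ],
  force=80,
)

```text
t: 5.98
ee_pos: [518.9, 178.5, 148.4]
eef_rot: [1.821, 2.558, 0.002]
ft_force: [-0.8, -0.5, 6.0]
finger_gap: 0.257
gripper_force: 78.7
```

>>> move_arm(
  rows=[
    [10, [0, 0, -5], [0, 0, 0]],
    [10, [0, 0, -15], [0, 0, 0]],
    [10, [0, 0, -35], [0, 0, 0]],
    [10, [0, 0, -60], [0, 0, 0]],
    [10, [0, 0, -85], [0, 0, 0]],
    [10, [0, 0, -110], [0, 0, 0]],
    [10, [0, 0, -135], [0, 0, 0]],
    [10, [0, 0, -160], [0, 0, 0]],
    [10, [0, 0, -180], [0, 0, 0]],
    [10, [0, 0, -190], [0, 0, 0]],
    [10, [0, 0, -195], [0, 0, 0]],
    [10, [0, 0, -195], [0, 0, 0]],
    [10, [0, 0, -195], [0, 0, 0]],
  ],
  force=100,
)

```text
t: 7.07
ee_pos: [517.9, 178.3, 340.2]
eef_rot: [-1.821, -2.558, 0.002]
ft_force: [1.0, 1.1, -3.9]
finger_gap: 0.261
gripper_force: 98.2
```

```bash
cat > axis_fit.py <<'E'
from m import *
def held(zmax=180):
    "bar axis in tool frame from wrist depth: x = a + b*z etc., z = distance ahead of TCP"
    o=arm.get_obs(); R0=R.from_rotvec(o['eef_rot']).as_matrix(); p,P,h,ok=cloud('wrist')
    T=(P-o['ee_pos'])@R0; m=ok&(np.hypot(T[...,0],T[...,1])<32)&(T[...,2]>10)&(T[...,2]<zmax); q=T[m]; b=q[(q[:,2]<100)]
    f=lambda c: np.hypot(b[:,0]-c[0]-c[1]*b[:,2],b[:,1]-c[2]-c[3]*b[:,2])-12
    s=least_squares(f,[0,0,0,0],loss='soft_l1').x
    print('n',len(b),'axis offset at TCP x,y',s[[0,2]],'slope deg',np.degrees(s[[1,3]]),'z max',np.percentile(q[:,2],[90,98,100])); return o,R0,p,T
E
python3 - <<'E'
from axis_fit import *
o,R0,p,T=held(); print(o['t'],o['ee_pos'],o['ft_force'],o['torque'],o['finger_gap'],o['joints'])
cv2.imwrite('pics/w3.png',p[:,:,::-1])
a=axis(35,152.3); m=np.array([578.3,-163.8,141.]); Rp=frame(-a,-27.7)
# TCP when face at s (from reference 141-point): TCP = face + (160-18.7)*a
for s in (20,):
    delta(m+(s+141.3)*a,Rp,o); print(m+(s+141.3)*a)
E
```

```text
n 2314 axis offset at TCP x,y [-1.066 -0.199] slope deg [ 0.037 -0.532] z max [122.423 136.686 143.27 ]
7.0667 [517.88  178.278 340.17 ] [ 0.986  1.146 -3.937] [-0.023  0.034 -0.006] 0.2612688101083146 [ 0.196 -0.172  1.649  0.     1.666 -0.138]
t 7.0667 shift [-275.6, -118.1, 67.2] turn [-0.578, -0.249, 0.791]
[ 496.385 -120.794  273.129]
```

View pics/w3.png

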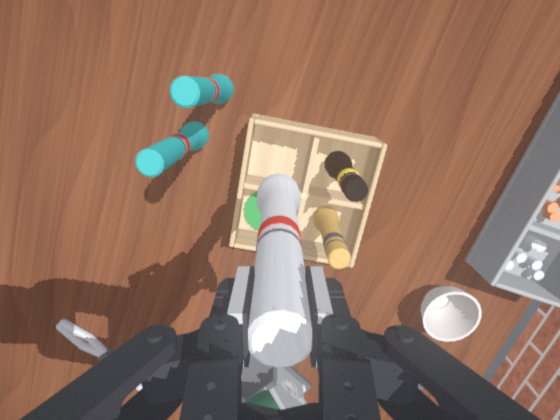

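>>> move_arm(
  rows=[
    [10, [-8, -4, 1], [-0.017, -0.007, 0.024]],
    [10, [-26, -13, 3], [-0.058, -0.025, 0.079]],
    [10, [-52, -27, 7], [-0.116, -0.05, 0.158]],
    [10, [-78, -40, 10], [-0.173, -0.075, 0.237]],
    [10, [-104, -54, 14], [-0.231, -0.1, 0.316]],
    [10, [-130, -67, 17], [-0.289, -0.125, 0.396]],
    [10, [-155, -80, 20], [-0.347, -0.149, 0.475]],
    [10, [-181, -94, 24], [-0.405, -0.174, 0.554]],
    [10, [-207, -107, 27], [-0.462, -0.199, 0.633]],
    [10, [-228, -118, 30], [-0.509, -0.219, 0.696]],
    [10, [-243, -126, 32], [-0.543, -0.234, 0.744]],
    [10, [-254, -131, 33], [-0.566, -0.244, 0.775]],
    [10, [-259, -134, 34], [-0.578, -0.249, 0.791]],
    [10, [-259, -134, 34], [-0.578, -0.249, 0.791]],
    [10, [-259, -134, 34], [-0.578, -0.249, 0.791]],
    [10, [-259, -134, 34], [-0.578, -0.249, 0.791]],
    [10, [-259, -134, 34], [-0.578, -0.249, 0.791]],
  ],
)

```text
t: 8.53
ee_pos: [476.7, -109.7, 307.9]
eef_rot: [2.213, 1.339, 0.424]
ft_force: [-0.1, 0.2, -2.9]
finger_gap: 0.258
gripper_force: 98.6
```

```bash
python3 - <<'E'
from axis_fit import *
o,R0,p,T=held(); print(o['t'],o['ee_pos'],o['ft_force'],o['torque'],o['joints'])
a=axis(35,152.3); m=np.array([578.3,-163.8,141.])
q=np.load('q.npy')
cv2.imwrite('pics/w4.png',p[:,:,::-1])
z=-R0[:,2]; print('tool axis tilt/az',np.degrees([np.arccos(z[2]),np.arctan2(z[1],z[0])]))
w=m-o['ee_pos']; print('pot ref in tool',R0.T@w,'axis in tool',R0.T@a)
delta(m+(0+142)*a,frame(-a,-27.7),o)
E
```

```text
n 2293 axis offset at TCP x,y [-0.896  0.021] slope deg [-0.016 -0.548] z max [121.661 136.164 142.669]
8.5333 [ 476.747 -109.678  307.869] [-0.139  0.209 -2.948] [0.307 0.634 0.019] [-0.328 -0.745  2.184 -0.098  1.098  0.172]
tool axis tilt/az [ 35.063 152.469]
pot ref in tool [ -1.057  -1.673 202.691] axis in tool [ 0.002  0.001 -1.   ]
t 8.5333 shift [-0.8, -1.5, 60.7] turn [0.001, -0.002, 0.0]
```

View pics/w4.png

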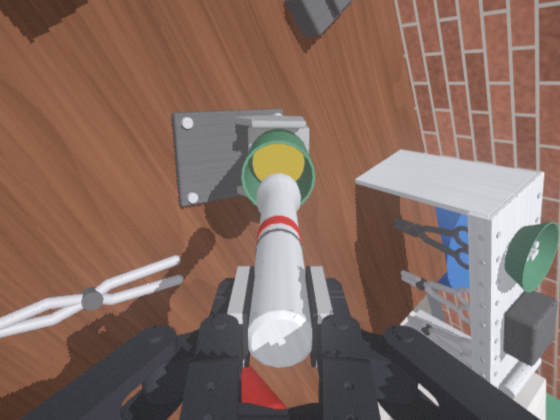

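>>> move_arm(
  rows=[
    [10, [0, -0.3, 8], [0, 0, 0]],
    [10, [0, -0.3, 22], [0, 0, 0]],
    [10, [0, -0.3, 38], [0, 0, 0]],
    [10, [0, -0.3, 54], [0, 0, 0]],
    [10, [0, -0.3, 70], [0, 0, 0]],
    [10, [0, -0.3, 86], [0, 0, 0]],
    [10, [0, -0.3, 100], [0, 0, 0]],
    [10, [0, -0.3, 112], [0, 0, 0]],
    [10, [0, -0.3, 120], [0, 0, 0]],
    [10, [0, -0.3, 124], [0, 0, 0]],
    [10, [0, -0.3, 124], [0, 0, 0]],
    [10, [0, -0.3, 124], [0, 0, 0]],
    [10, [0, -0.3, 124], [0, 0, 0]],
  ],
)

```text
t: 9.67
ee_pos: [539.8, -143.1, 207.1]
eef_rot: [2.212, 1.337, 0.425]
ft_force: [0.2, -0.2, -2.7]
finger_gap: 0.262
gripper_force: 98.6
```

```bash
cat > f.py <<'E'
from h import *
a=axis(35,152.3); m=np.array([578.3,-163.8,141.])
o=arm.get_obs(); R0=R.from_rotvec(o['eef_rot']).as_matrix(); w=R0.T@(m-o['ee_pos'])
print(round(o['t'],2),o['ee_pos'].round(2),'ft tool',(R0.T@o['ft_force']).round(2),'F along axis',round(o['ft_force']@a,2),'tq',o['torque'].round(3),'ref in tool',w.round(2),'face above puck est',round(w[2]+75.4-142,1))
E
python3 f.py
```

```text
9.67 [ 539.76 -143.12  207.06] ft tool [-0.09 -1.33  2.38] F along axis -2.38 tq [ 0.396  0.693 -0.001] ref in tool [-0.5  -2.28 79.19] face above puck est 12.6
```

>>> move_arm(
  rows=[
    [10, [0, 0, 2], [0, 0, 0]],
    [10, [0, 0, 4], [0, 0, 0]],
    [10, [0, 0, 6], [0, 0, 0]],
    [10, [0, 0, 8], [0, 0, 0]],
    [10, [0, 0, 8], [0, 0, 0]],
    [10, [0, 0, 8], [0, 0, 0]],
  ],
)

```text
t: 10.17
ee_pos: [543.4, -145.2, 199.2]
eef_rot: [2.214, 1.337, 0.424]
ft_force: [-0.8, -0.9, -3.1]
finger_gap: 0.258
gripper_force: 98.6
```

```bash
python3 f.py
```

```text
10.17 [ 543.4  -145.25  199.16] ft tool [-1.18 -2.    2.38] F along axis -2.39 tq [0.293 0.599 0.038] ref in tool [-0.26 -1.04 70.31] face above puck est 3.7
```

>>> move_arm(
  rows=[
    [10, [0, 0, 1], [0, 0, 0]],
    [10, [0, 0, 2], [0, 0, 0]],
    [10, [0, 0, 3], [0, 0, 0]],
    [10, [0, 0, 3], [0, 0, 0]],
    [10, [0, 0, 3], [0, 0, 0]],
  ],
)

```text
t: 10.58
ee_pos: [545.0, -146.1, 196.9]
eef_rot: [2.213, 1.337, 0.424]
ft_force: [-0.1, 0.1, -2.4]
finger_gap: 0.259
gripper_force: 98.6
```

```bash
python3 f.py
```

```text
10.58 [ 544.99 -146.05  196.91] ft tool [-0.01 -1.48  1.85] F along axis -1.85 tq [ 0.333  0.575 -0.028] ref in tool [-0.3  -1.23 67.44] face above puck est 0.8
```

>>> move_arm(
  rows=[
    [10, [0, 0, 1], [0, 0, 0]],
    [10, [0, 0, 2], [0, 0, 0]],
    [10, [0, 0, 2], [0, 0, 0]],
    [10, [0, 0, 2], [0, 0, 0]],
  ],
)

```text
t: 10.92
ee_pos: [546.2, -146.6, 195.7]
eef_rot: [2.213, 1.337, 0.424]
ft_force: [-1.3, 1.4, -1.1]
finger_gap: 0.257
gripper_force: 98.8
```

```bash
python3 f.py
```

```text
10.92 [ 546.16 -146.6   195.65] ft tool [ 0.64 -2.08 -0.1 ] F along axis 0.1 tq [ 0.38   0.594 -0.032] ref in tool [-0.36 -1.6  65.67] face above puck est -0.9
```

>>> move_arm(
  rows=[
    [10, [0, 0, 1], [0, 0, 0]],
    [10, [0, 0, 2], [0, 0, 0]],
    [10, [0, 0, 2], [0, 0, 0]],
    [10, [0, 0, 2], [0, 0, 0]],
    [10, [0, 0, 2], [0, 0, 0]],
  ],
)

```text
t: 11.33
ee_pos: [547.2, -147.1, 194.0]
eef_rot: [2.213, 1.337, 0.424]
ft_force: [-2.6, 1.8, 0.0]
finger_gap: 0.251
gripper_force: 99.0
```

```bash
python3 f.py
```

```text
11.33 [ 547.17 -147.15  194.03] ft tool [ 0.42 -2.55 -1.8 ] F along axis 1.79 tq [0.284 0.741 0.015] ref in tool [-0.34 -1.61 63.69] face above puck est -2.9
```

>>> move_arm(
  rows=[
    [10, [0, 0, 1], [0, 0, 0]],
    [10, [0, 0, 1], [0, 0, 0]],
    [10, [0, 0, 1], [0, 0, 0]],
    [10, [0, 0, 1], [0, 0, 0]],
    [10, [0, 0, 1], [0, 0, 0]],
    [10, [0, 0, 1], [0, 0, 0]],
    [10, [0, 0, 1], [0, 0, 0]],
  ],
)

```text
t: 11.92
ee_pos: [547.7, -147.4, 193.1]
eef_rot: [2.213, 1.337, 0.424]
ft_force: [-2.6, 1.2, 0.2]
finger_gap: 0.253
gripper_force: 99.2
```

```bash
python3 f.py; python3 - <<'E'
from axis_fit import *
held()
E
```

```text
11.92 [ 547.67 -147.42  193.13] ft tool [-0.15 -2.27 -1.81] F along axis 1.81 tq [ 0.251  0.622 -0.039] ref in tool [-0.33 -1.57 62.62] face above puck est -4.0
n 2814 axis offset at TCP x,y [-1.177 -1.091] slope deg [0.683 1.746] z max [142.329 143.36  167.017]
```

>>> move_arm(
  rows=[
    [10, [0, 0, -4], [0, 0, 0]],
    [10, [0, 0, -14], [0, 0, 0]],
    [10, [0, 0, -30], [0, 0, 0]],
    [10, [0, 0, -50], [0, 0, 0]],
    [10, [0, 0, -70], [0, 0, 0]],
    [10, [0, 0, -90], [0, 0, 0]],
    [10, [0, 0, -110], [0, 0, 0]],
    [10, [0, 0, -125], [0, 0, 0]],
    [10, [0, 0, -137], [0, 0, 0]],
    [10, [0, 0, -142], [0, 0, 0]],
    [10, [0, 0, -142], [0, 0, 0]],
    [10, [0, 0, -142], [0, 0, 0]],
  ],
)

```text
t: 12.97
ee_pos: [475.1, -109.5, 308.3]
eef_rot: [2.214, 1.338, 0.423]
ft_force: [-0.0, 1.1, -3.6]
finger_gap: 0.256
gripper_force: 98.7
```

```bash
python3 - <<'E'
from axis_fit import *
o,R0,p,T=held(); print(o['ee_pos'],o['finger_gap'])
az=np.degrees(np.arctan2(97.5,527)); Rd=frame([0,0,-1],az)
off=Rd@[-1,-1.2,0]; tgt=np.array([527,97.5,0])-off; tgt[2]=335; print(tgt,az); delta(tgt,Rd,o)
E
```

```text
n 2314 axis offset at TCP x,y [-0.975 -0.468] slope deg [-0.009 -0.669] z max [122.2   136.707 143.32 ]
[ 475.085 -109.545  308.314] 0.2562379428452075
[527.998  98.702 335.   ] 10.48174375731819
t 12.9667 shift [209.0, -25.7, -50.4] turn [0.589, 0.203, -0.646]
```

>>> move_arm(
  rows=[
    [10, [6, -1, -2], [0.018, 0.006, -0.019]],
    [10, [21, -3, -5], [0.059, 0.02, -0.065]],
    [10, [42, -5, -10], [0.118, 0.041, -0.129]],
    [10, [63, -8, -15], [0.177, 0.061, -0.194]],
    [10, [84, -10, -20], [0.236, 0.081, -0.258]],
    [10, [104, -13, -25], [0.294, 0.102, -0.323]],
    [10, [125, -15, -30], [0.353, 0.122, -0.388]],
    [10, [146, -18, -35], [0.412, 0.142, -0.452]],
    [10, [167, -21, -40], [0.471, 0.162, -0.517]],
    [10, [184, -23, -44], [0.518, 0.179, -0.568]],
    [10, [196, -24, -47], [0.554, 0.191, -0.607]],
    [10, [205, -25, -49], [0.577, 0.199, -0.633]],
    [10, [209, -25.7, -50.4], [0.589, 0.203, -0.646]],
    [10, [209, -25.7, -50.4], [0.589, 0.203, -0.646]],
    [10, [209, -25.7, -50.4], [0.589, 0.203, -0.646]],
    [10, [209, -25.7, -50.4], [0.589, 0.203, -0.646]],
  ],
)

```text
t: 14.35
ee_pos: [528.0, 98.3, 335.5]
eef_rot: [2.009, 2.415, -0.0]
ft_force: [0.7, 0.0, -2.9]
finger_gap: 0.257
gripper_force: 98.4
```

```bash
python3 - <<'E'
from axis_fit import *
o,R0,p,T=held(); print(o['t'],o['ee_pos'],o['ft_force'],'z',R0[:,2]); cv2.imwrite('pics/w5.png',p[:,:,::-1])
for t in ['green_pad','crate']:
    print(t,[(np.round(r['at'],1).tolist(),round(r['p'],2)) for r in arm.pinpoint('wrist',t)[:3]])
E
```

```text
n 2287 axis offset at TCP x,y [-1.136 -0.08 ] slope deg [ 0.033 -0.483] z max [121.522 136.298 142.004]
14.35 [527.99   98.317 335.519] [ 0.722  0.029 -2.946] z [ 0. -0. -1.]
green_pad [([523.9, 93.6, 3.8], 0.94), ([581.5, -165.5, 139.1], 0.57), ([605.2, 117.2, 6.4], 0.32)]
crate [([558.2, 142.4, -2.5], 0.72)]
```

View pics/w5.png

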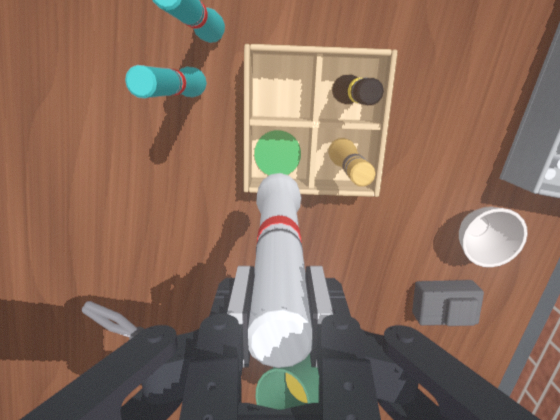

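>>> move_arm(
  rows=[
    [10, [0, 0, 6], [0, 0, 0]],
    [10, [0, 0, 20], [0, 0, 0]],
    [10, [0, 0, 40], [0, 0, 0]],
    [10, [0, 0, 60], [0, 0, 0]],
    [10, [0, 0, 80], [0, 0, 0]],
    [10, [0, 0, 100], [0, 0, 0]],
    [10, [0, 0, 120], [0, 0, 0]],
    [10, [0, 0, 140], [0, 0, 0]],
    [10, [0, 0, 155], [0, 0, 0]],
    [10, [0, 0, 167], [0, 0, 0]],
    [10, [0, 0, 174], [0, 0, 0]],
    [10, [0, 0, 177], [0, 0, 0]],
    [10, [0, 0, 177], [0, 0, 0]],
    [10, [0, 0, 177], [0, 0, 0]],
  ],
)

```text
t: 15.67
ee_pos: [528.7, 98.7, 159.7]
eef_rot: [2.008, 2.415, 0.002]
ft_force: [0.3, 0.7, -2.5]
finger_gap: 0.258
gripper_force: 98.4
```

>>> move_arm(
  rows=[
    [10, [0, 0, 1], [0, 0, 0]],
    [10, [0, 0, 2], [0, 0, 0]],
    [10, [0, 0, 3], [0, 0, 0]],
    [10, [0, 0, 4], [0, 0, 0]],
    [10, [0, 0, 4], [0, 0, 0]],
  ],
)

```text
t: 16.08
ee_pos: [528.2, 98.7, 154.8]
eef_rot: [2.008, 2.415, 0.0]
ft_force: [0.0, 0.9, -3.7]
finger_gap: 0.255
gripper_force: 98.4
```

>>> move_arm(
  rows=[
    [10, [0, 0, 0.7], [0, 0, 0]],
    [10, [0, 0, 1.4], [0, 0, 0]],
    [10, [0, 0, 2], [0, 0, 0]],
    [10, [0, 0, 2], [0, 0, 0]],
  ],
)

```text
t: 16.42
ee_pos: [528.1, 98.7, 152.7]
eef_rot: [2.008, 2.415, 0.0]
ft_force: [0.7, 0.2, -3.2]
finger_gap: 0.257
gripper_force: 98.4
```

>>> move_arm(
  rows=[
    [10, [0, 0, 0.7], [0, 0, 0]],
    [10, [0, 0, 1.3], [0, 0, 0]],
    [10, [0, 0, 1.3], [0, 0, 0]],
  ],
)

```text
t: 16.67
ee_pos: [528.2, 98.7, 151.6]
eef_rot: [2.008, 2.415, 0.0]
ft_force: [-0.1, -0.4, -2.8]
finger_gap: 0.255
gripper_force: 98.8
```

>>> move_arm(
  rows=[
    [10, [0, 0, 0.5], [0, 0, 0]],
    [10, [0, 0, 1], [0, 0, 0]],
    [10, [0, 0, 1], [0, 0, 0]],
  ],
)

```text
t: 16.92
ee_pos: [528.5, 98.7, 151.5]
eef_rot: [2.008, 2.415, 0.001]
ft_force: [-2.8, -0.1, 2.7]
finger_gap: 0.253
gripper_force: 99.2
```

>>> move_arm(
  rows=[
    [10, [0, 0, 0], [0, 0, 0]],
    [24, [0, 0, 0], [0, 0, 0]],
    [27, [0, 0, 0], [0, 0, 0]],
    [32, [0, 0, 0], [0, 0, 0]],
    [40, [0, 0, 0], [0, 0, 0]],
    [50, [0, 0, 0], [0, 0, 0]],
    [65, [0, 0, 0], [0, 0, 0]],
    [75, [0, 0, 0], [0, 0, 0]],
    [75, [0, 0, 0], [0, 0, 0]],
    [75, [0, 0, -10], [0, 0, 0]],
    [75, [0, 0, -30], [0, 0, 0]],
    [75, [0, 0, -55], [0, 0, 0]],
    [75, [0, 0, -80], [0, 0, 0]],
    [75, [0, 0, -110], [0, 0, 0]],
    [75, [0, 0, -140], [0, 0, 0]],
    [75, [0, 0, -165], [0, 0, 0]],
    [75, [0, 0, -180], [0, 0, 0]],
    [75, [0, 0, -180], [0, 0, 0]],
  ],
  force=20,
)

```text
t: 18.42
ee_pos: [529.7, 98.8, 336.0]
eef_rot: [2.004, 2.411, 0.009]
ft_force: [-0.2, -0.4, -0.0]
finger_gap: 0.876
gripper_force: 0.0
```

```bash
python3 - <<'E'
from m import *
o=arm.get_obs(); print(o['t'],o['ee_pos'],o['ft_force'])
p,P,h,ok=cloud('wrist'); cv2.imwrite('pics/w6.png',p[:,:,::-1])
for zl,zh in [(70,110),(150,180),(183,200)]:
    q=P[ok&(np.hypot(P[...,0]-527,P[...,1]-97)<25)&(P[...,2]>zl)&(P[...,2]<zh)]
    if len(q): print(zl,len(q),np.median(q,0),least_squares(lambda c: np.hypot(*(q[:,:2]-c).T)-12,[527,97],loss='soft_l1').x)
E
```

```text
18.4167 [529.675  98.788 335.965] [-0.18  -0.426 -0.039]
70 141 [523.129 107.967  94.616] [525.586  97.384]
150 206 [523.882 107.794 165.935] [526.024  97.168]
183 641 [525.971  98.14  185.917] [526.666  94.485]
```

View pics/w6.png

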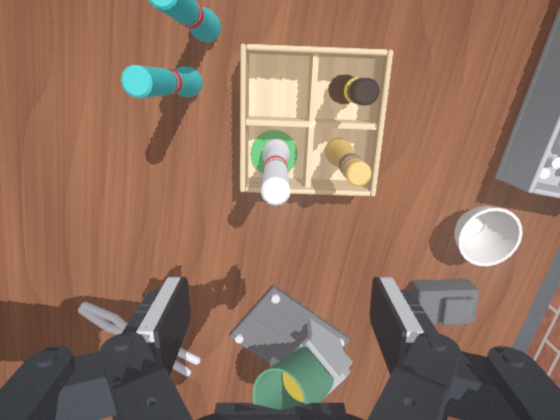

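```bash
python3 -c "
from plant import arm
print(arm.hand_in())"
```

```text
the job is handed in; nothing more can be done
None
```

The nickel set was pressed square on the puck at about 4 N for over half a second, then stood upright and released on the green pad; the brass and black sets still stand, and I handed the job in at about 18.5 s (no verdict was returned).

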